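# Fetch the strainer cup from the dip tank with the hook rod

## Robot

A 6-joint arm with a two-finger parallel gripper is mounted at the origin on the work surface. World frame = base frame: x ahead of the robot, y to its left, z up, the work surface at z = 0. Lengths are in m, angles in rad, forces in N, time in s.
With the tool pointing down it reaches from about 0.275 to 0.85 m from the base axis. Payload 19 kg.
Tool frame: the origin (TCP) lies between the finger pads; the fingertips stand 25 mm ahead of it and the grasp point (between the pads) lies 6 mm ahead of it (bot.tcp_to_tips is the distance from the TCP to the fingertips, in m); z points along the fingers, y is the line along which they close (so a half turn about z gives the same grasp; the last joint's range is limited). The gripper opens to 85 mm and grips with 20 to 120 N. Pads are 22 mm wide; open, the fingers measure 114 mm over their backs; the gripper's body (76 mm by 85 mm) begins 54 mm behind the grasp point. The pads swing forward as they close: fully open they stand 13 mm farther back than shut.
Start: joints at [1.153, 0.15, 1.437, -0, 1.554, -0.134], TCP at [0.161, 0.552, 0.256] pointing down, gripper open.
Joint ranges: [-2.8, 2.8], [-0.68, 2.1], [0.12, 2.68], [-1.39, 4.53], [0.16, 2.79], [-2.81, 2.81]. Speed limits (rad/s): [1.89, 1.89, 2.22, 3.01, 3.01, 3.01].

## Interface

Orientations are given as a unit quaternion [w, x, y, z].
In Python, from bench import bot gives the robot as it stands.
- The arm moves only by the tool send_rows, never from a script. Its argument "series" is a list that holds one entry, the list of rows, each a list of 5 numbers: the shift along the world's x, y, z in units of 30 mm (1.0 is 30 mm), then the turn about the world's z in units of 6 degrees (1.0 is 6 degrees), then the closure, from -1 (fully open) to 1 (shut). In form: [[[tx, ty, tz, turn, gripper], ...]]. A call has 1 to 20 rows; each row shifts and turns the commanded pose from where the row before left it; what a row does not reach is not made up. A row lasts 1/8 s, in which the tool goes at most 62.5 mm and 10.7 degrees, less where a joint would pass 70% of its speed; a pose out of reach is approached as far as the arm can. A call is refused whole if a number of a shift passes 1 or a number of a turn 1, either way. A call with a gripper value outside its range is refused whole. The fingers move at their own pace and stop on an object; "squeeze" is the grip in N (left out, the last holds). Time passes only in rows, so rows that do not move let the fingers close. It gives the time, the measured TCP pose, the force, the opening and the grip force at its end, in the units of the state.
- bot.state(): the state, without advancing time (a new reading comes with each control period).
- bot.read_camera(name): name is "scene" or "top" or "wrist"; returns the picture (384x512x3 uint8, red, green, blue); there is no depth.
- bot.camera_info(name): a dict with "vertical_fov" (degrees; the focal length in pixels is half the picture's height over the tangent of half this angle, whatever the lens; pixels are square), "cx", "cy" (the principal point, pixels), "R" (3x3) and "t" (3): a world point X has camera coordinates R X + t; the wrist camera has in their place "T_tool_cam" (4x4, takes a point from camera to tool coordinates, whose origin is the TCP and whose axes are the flange's). Camera axes: x right, y down, z forward; pixel columns grow to the right and rows downward; lengths in m; the calibration is good to about 2 mm. The wrist camera is an equidistant fisheye: a pixel r from the principal point sees the ray r / f radians off the axis. A picture is of the moment at which its call begins: read the wrist's pose just before it. camera_info takes no time and is no camera call.
- bot.job_done(): hands the job in; it is judged then, once.
The state is a dict: "time_s": time; "joint_positions": joint angles; "dq": joint speeds; "effort": joint torques, N m; "eef_pos": TCP position; "orientation": TCP orientation; "force": force on the tool from outside, world axes, zero at the start; "ft_torque": the same for the moment, N m; "width": finger opening in m; "gripper_force": force on a finger pad.
Only numpy, scipy, OpenCV 4.12 (cv2) and the standard library are available. Lean on these libraries where they do the work, as an engineer would, in place of code of your own. Each camera call takes 0.05 s, during which the arm holds its last target. There are 200 camera calls.

## Task

A small strainer cup hangs deep in the square glaze dip tank: with the hook rod, not with the gripper, swing its folded wire bail up and lift the cup out by it, then stand the cup upright on the plain square drip tile and free the hook. Hang the rod back in its fork stand, and only then take the cup by the gripper and seat it fully down in the hole of the drain stand, its rim collar flat on the plate, and let go. Never tip the cup over, and leave the jars, mugs, bowl and bottle where they are.

Things in the scene. Friction and masses are not known exactly. Their poses are not given: they have to be found in the camera images.
- cup_center (a point): Centre (half-way up) of the bare steel strainer cup: 40 mm high; body 44 mm wide for its lowest 28 mm, above it a rim collar 58 mm wide and 12 mm high up to the rim. About 0.2 kg. Axes: z up out of the mouth, bail hinge along y (lugs and bail ends 71 mm over all there), bail folded to the -x side. It starts hung by its collar in a 51 mm hole of a ledge plate in the tank.
- bail_crown (a point): Top middle of the cup's steel wire bail (wire 4 mm thick), 40 mm from the hinge line; the bail is an arch about 67 mm wide with a slight peak at this point, which is the place for the hook. The point is on the centre line of the wire; its axes do not matter.
- bail_hinge (a point): Middle of the bail's hinge line, on the cup's axis at rim height (20 mm above cup_center). Axes as the cup.
- bail (a joint): Bail angle in rad: 0 = folded down to its stop on the cup's -x side, where the bail stands 40 degrees above level (crown 26 mm above the rim); 0.87 = upright; 1.0 = stop just past upright. It has slight friction and stays where it is left.
- tank_mouth (a point): Centre of the mouth of the fixed white square dip tank, 140 mm above the table; outside 110 x 110 mm, inside 98 x 98 mm, walls 6 mm. The ledge plate that carries the cup has its top 36 mm above the table, so the hanging cup's rim is 92 mm below the mouth. Axes along the walls.
- rod_grip (a point): Point to grip on the hook rod's wooden handle, a 16 x 16 mm square bar (sides along the rod's x and y) from 34 mm below to 30 mm above this point. Rod: z up along the rod, 0.09 kg. Under the handle a steel collar 24 mm wide, 4 mm thick, its underside 38 mm below this point; below it a 7 mm round shank on the same axis, down to the hook.
- hook_seat (a point): Where a wire sits in the rod's hook, 120 mm below rod_grip and 9 mm to the rod's -x side, on top of the 6 mm thick toe, which runs level from the shank 18 mm to -x and ends in a 6 mm thick upturned tip. Tip top 7 mm above, toe underside 6 mm below this point; gap between shank and tip 11 mm. Axes as the rod.
- rod_rest (a point): Where rod_grip is when the rod hangs in its fixed white fork stand. Two prongs (top 104 mm above the table, 38 mm below this point, 8 mm thick) carry the rod's collar; the slot between is 14 mm wide, open to the stand's -x (prong ends 12 mm away), closed 8 mm to +x; low post behind. The rod leaves or enters raised 6 mm or more, moving level along x. Axes: x into the fork, z up.
- tile_top (a point): Centre of the top of the grey fired-clay drip tile, 100 x 100 mm, 12 mm thick, fixed.
- drain_hole (a point): Centre of the hole of the fixed drain stand, at the top face of its plate, 60 mm above the table: aluminium plate 96 x 96 x 8 mm on four thin legs, round hole 49 mm in diameter; the seated cup's body hangs in it, its collar on the plate (cup_center then 8 mm below this point).
- jar_low: bystander: small glass jar with a red lid, 52 mm wide, 55 mm high, origin under its base
- jar_tall: bystander: white jar with a red lid, 72 mm wide, 100 mm high, origin under its base
- jar_blue: bystander: glass jar with a blue lid, 68 mm wide, 75 mm high, origin under its base
- mug_a: bystander: white mug, 80 mm wide, 85 mm high, handle at +y, origin under its base
- mug_b: bystander: white mug, 76 mm wide, 80 mm high, handle at +y, origin under its base
- bowl: bystander: white bowl, 110 mm wide, 45 mm high, origin under its base
- bottle_s: bystander: small amber bottle, 40 mm wide, 90 mm high, origin under its base
Mind the look-alikes: they are no part of the job. Of the things shaped like the part that bears tile_top, the concrete one is meant. Leave any turquoise look-alike of the part that bears drain_hole alone.

How it is judged:
By the outcome, as a careful person would: the job done as asked, in the order asked, and still so for the second after the job is handed in, with the robot touching nothing.
It also fails if it takes over 72 s, if anything falls off the work surface, if the arm or the gripper's body presses on something with over 40 N, if the wrist force passes 120 N, or if a joint passes its speed limit or range.

## Working session

There is one attempt and no reset: what is moved stays moved. The work goes in short steps, Python scripts to look and compute and a tool call to move; the robot and the scene stay as the last step left them, time stands still between calls to the robot, and variables do not carry over. Pictures are saved under pics/ and viewed, at most 10 in all, crops included, and the job is handed in when it is done.

Besides the shell and the picture viewer there is one more tool, called after "Call:" as name(argument=value, ...), one argument or row to a line, values as JSON. send_rows: Moves the arm, as the interface text tells. Its arguments: {"type":"object","properties":{"series":{"type":"array","items":{"type":"array","items":{"type":"array","items":{"type":"number"}}}},"squeeze":{"type":"number"}},"required":["series"]}

```bash
mkdir -p pics; ls
python3 - <<'E'
from bench import bot
import cv2,json
for n in ("scene","top"):
    cv2.imwrite(f"pics/{n}0.png",cv2.resize(bot.read_camera(n)[:,:,::-1],(800,600),interpolation=cv2.INTER_CUBIC)); print(n,bot.camera_info(n))
s=bot.state();print(s['eef_pos'],s['orientation'],s['width'],bot.camera_info('wrist'),bot.tcp_to_tips)
E
```

```text
pics
scene {'vertical_fov': 55.44655540024857, 'cx': 255.98680712954672, 'cy': 193.5239460021406, 'R': array([[-0.7934686 ,  0.60846195, -0.01347705],
       [ 0.31122022,  0.38661991, -0.86813998],
       [-0.52301965, -0.69303614, -0.49613642]]), 't': array([ 0.44360307, -0.01341843,  1.48817817])}
top {'vertical_fov': 52.23869924036322, 'cx': 264.54978817384927, 'cy': 183.4159448386858, 'R': array([[-2.63264112e-02, -9.99651120e-01, -2.13502039e-03],
       [-9.97706490e-01,  2.64083090e-02, -6.23246465e-02],
       [ 6.23592850e-02,  4.89339431e-04, -9.98053646e-01]]), 't': array([-0.05667983,  0.53065413,  1.41840248])}
[0.16092979 0.5518011  0.25571941] [-1.60338468e-04  1.41422846e-01  9.89949107e-01 -5.64213311e-04] 0.08579799449753672 {'vertical_fov': 65.70646984690485, 'cx': 258.2011944503213, 'cy': 190.19810114612167, 'T_tool_cam': array([[ 2.48109419e-04, -9.59680942e-01, -2.81091494e-01,
         7.10969993e-02],
       [ 9.99999442e-01, -5.04979821e-05,  1.05507010e-03,
        -9.51463714e-04],
       [-1.02672522e-03, -2.81091599e-01,  9.59680394e-01,
        -1.17234412e-01],
       [ 0.00000000e+00,  0.00000000e+00,  0.00000000e+00,
         1.00000000e+00]])} 0.025
```

View pics/scene0.png

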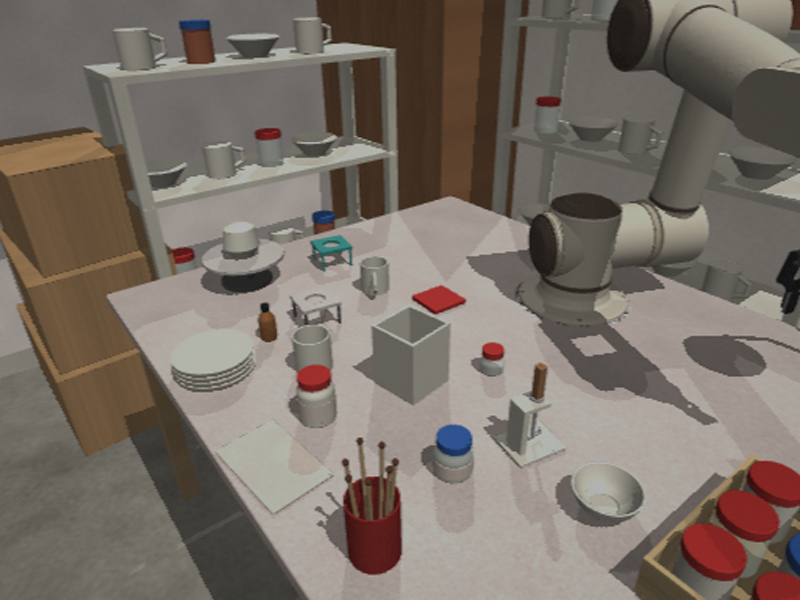

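View pics/top0.png

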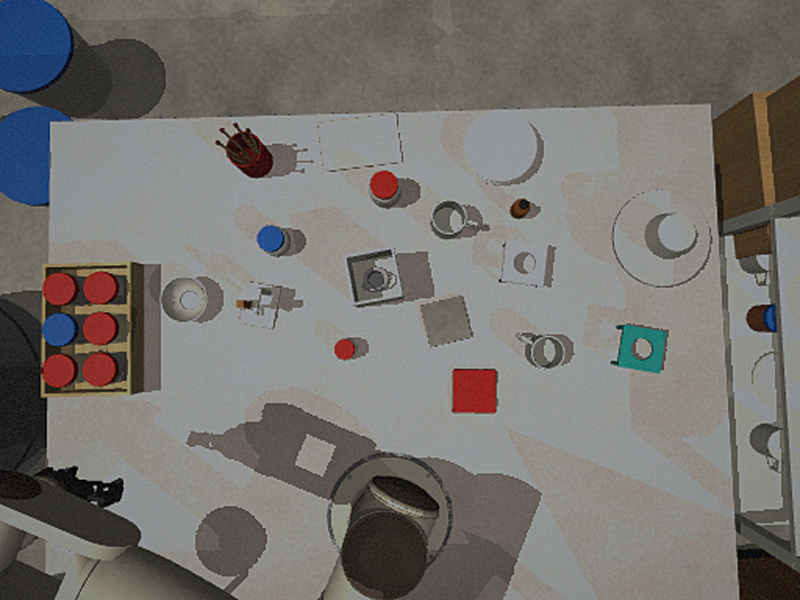

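Scene: the top view (800x600 px) shows the tank at (374,278), the rod in its fork at (262,304), and the aluminium stand at (527,263). The turquoise look-alike stand is at (642,348). There are two tile candidates: grey at (446,321) and red at (475,391). The grey one fits "concrete/grey fired clay". I'll confirm with one crop.

```bash
cat > h.py <<'E'
from bench import bot
import numpy as np, cv2
def ray(n,u,v):
    c=bot.camera_info(n); f=192/np.tan(np.radians(c['vertical_fov'])/2)
    d=c['R'].T@np.array([(u-c['cx'])/f,(v-c['cy'])/f,1]); return -c['R'].T@c['t'],d
def onz(n,u,v,z):
    o,d=ray(n,u,v); return o+d*(z-o[2])/d[2]
def toolR(s):
    w,x,y,z=s['orientation']
    from scipy.spatial.transform import Rotation
    return Rotation.from_quat([x,y,z,w]).as_matrix()
def wray(s,u,v):
    c=bot.camera_info('wrist'); f=192/np.tan(np.radians(c['vertical_fov'])/2)
    a=np.array([u-c['cx'],v-c['cy']]); r=np.hypot(*a)+1e-9; th=r/f
    d=np.array([*(np.sin(th)*a/r),np.cos(th)]); T=c['T_tool_cam']; R=toolR(s)
    return R@T[:3,3]+s['eef_pos'], R@T[:3,:3]@d
def wonz(s,u,v,z):
    o,d=wray(s,u,v); return o+d*(z-o[2])/d[2]
def wproj(s,X):
    c=bot.camera_info('wrist'); f=192/np.tan(np.radians(c['vertical_fov'])/2); T=c['T_tool_cam'];R=toolR(s)
    p=T[:3,:3].T@(R.T@(np.array(X)-s['eef_pos'])-T[:3,3]); th=np.arctan2(np.hypot(p[0],p[1]),p[2]); k=f*th/np.hypot(p[0],p[1])
    return c['cx']+k*p[0],c['cy']+k*p[1]
E
python3 - <<'E'
from h import *
im=bot.read_camera('top')[:,:,::-1].copy()
cv2.imwrite('pics/topraw.png',im)
cv2.imwrite('pics/crop0.png',cv2.resize(im[130:260,140:365],None,fx=3.5,fy=3.5,interpolation=cv2.INTER_CUBIC))
for n,(u,v),z in [('tank',(374,278),.14),('rodtop',(244,302),.172),('tile',(446,321),.012),('stand',(527,263),.06),('red',(475,391),.012),('jarlow',(345,349),.055),('blue',(271,239),.075),('bowl',(185,300),.045),('muga',(450,219),.085),('mugb',(546,351),.08),('bottle',(519,207),.09)]:
    print(n,onz('top',u*.64,v*.64,z).round(3))
E
```

```text
tank [0.542 0.013 0.14 ]
rodtop [0.496 0.284 0.172]
tile [ 0.446 -0.145  0.012]
stand [ 0.573 -0.331  0.06 ]
red [ 0.282 -0.208  0.012]
jarlow [0.389 0.088 0.055]
blue [0.642 0.248 0.075]
bowl [0.51  0.455 0.045]
muga [ 0.675 -0.157  0.085]
mugb [ 0.374 -0.362  0.08 ]
bottle [ 0.697 -0.312  0.09 ]
```

View pics/crop0.png

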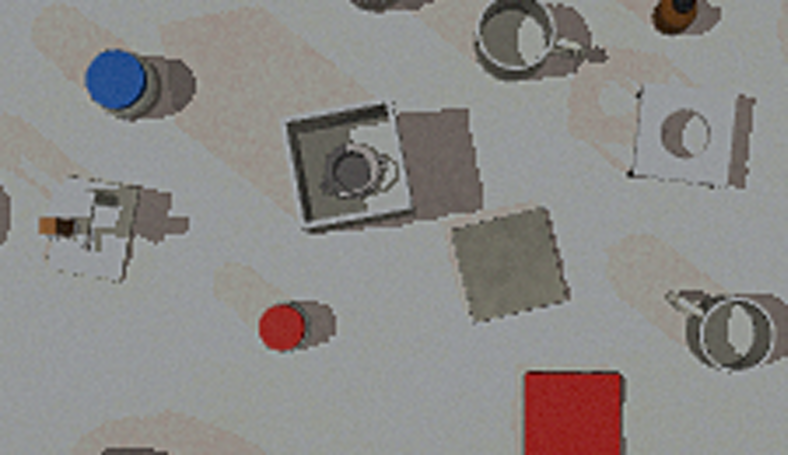

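The crop confirms the grey tile at (510,265), grained like concrete; the red one at (573,412) is the look-alike. The aluminium stand's hole is at (686,133). The cup is in the tank at (352,172) with its bail towards image right (world -y). The rod handle is at (50,226). I'll move above the rod for a close look.

Call:
send_rows(
  series=[
    [[0.95,-0.85,0.2,0,-1],[0.95,-0.85,0.2,0,-1],[0.95,-0.85,0.2,0,-1],[0.95,-0.85,0.2,0,-1],[0.95,-0.85,0.2,0,-1],[0.95,-0.85,0.2,0,-1],[0.95,-0.85,0.2,0,-1],[0.95,-0.85,0.2,0,-1],[0.95,-0.85,0.2,0,-1],[0.95,-0.85,0.2,0,-1],[0,0,0,0,-1]],
  ],
)

```text
time_s: 1.52
eef_pos: [0.4475, 0.2955, 0.3161]
orientation: [-0.0, 0.143, 0.99, -0.0]
force: [-0.3, 1.0, -0.7]
width: 0.0855
gripper_force: 0.0
```

Run:
```python
from h import *
s=bot.state(); im=bot.read_camera('wrist')[:,:,::-1]
cv2.imwrite('pics/w1.png',cv2.resize(im,(800,600),interpolation=cv2.INTER_CUBIC))
print(s['eef_pos'],s['orientation'].round(3),s['time_s'],s['joint_positions'].round(2),s['force'])
import pickle;pickle.dump((s,im),open('w1.pkl','wb'))
```

```text
[0.44750202 0.29545676 0.31614733] [-0.     0.143  0.99  -0.   ] 1.525 [ 0.44  0.06  1.42 -0.    1.66 -0.84] [-0.3485736   0.95756437 -0.69822315]
```

View pics/w1.png

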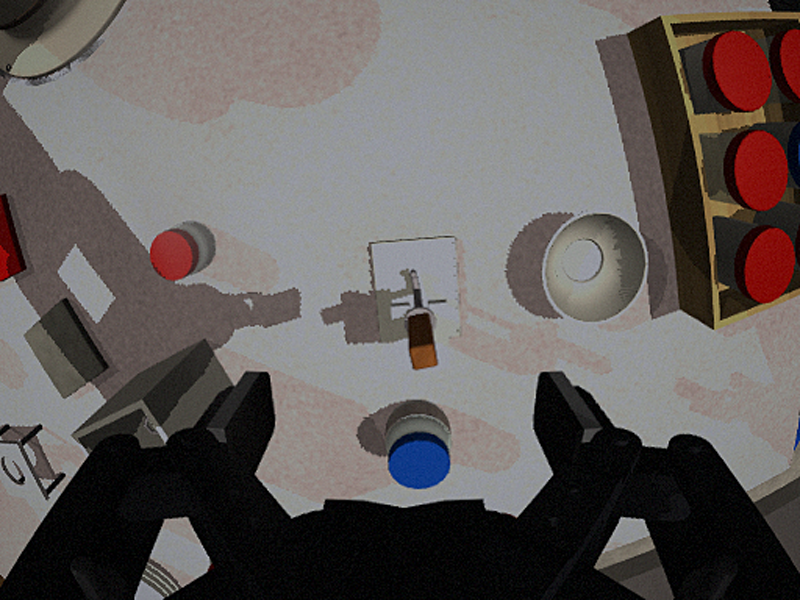

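Run:
```python
from h import *
import pickle
s,im=pickle.load(open('w1.pkl','rb'))
c=im[140:242,215:315]; c=cv2.resize(c,None,fx=5.8,fy=5.8,interpolation=cv2.INTER_CUBIC); c=np.clip(c.astype(float)*1.25,0,255).astype('uint8')
cv2.imwrite('pics/w1c.png',c)
k=.64
print('handle top',wonz(s,424*k,357*k,.172),'jarlow',wonz(s,173*k,253*k,.055))
for p in [(369,243),(456,237),(461,335),(376,345)]: print(wonz(s,p[0]*k,p[1]*k,.008))
t=cv2.imread('pics/topraw.png'); 
# top-view tank/tile/stand corners from crop
for n,z,ps in [('tank',.14,[(288,122),(388,104),(413,212),(307,231)]),('tile',.012,[(452,230),(546,207),(570,298),(477,322)]),('stand',.06,[(641,86),(742,97),(729,187),(631,177)]),('cup',.048,[(352,172)]),('bail',.074,[(390,170)])]:
    P=np.array([onz('top',140+u/3.5,130+v/3.5,z)for u,v in ps]);print(n,P.mean(0).round(4),[(round(float(np.hypot(*(P[i]-P[i-1])[:2])),3),round(float(np.degrees(np.arctan2(*(P[i]-P[i-1])[1::-1]))%90),1)) for i in range(len(P))])
```

```text
handle top [0.49277308 0.29450111 0.172     ] jarlow [0.38694291 0.09605586 0.055     ]
[0.43934584 0.26384702 0.008     ]
[0.45660612 0.34294658 0.008     ]
[0.55191031 0.32313309 0.008     ]
[0.53824574 0.23978029 0.008     ]
tank [0.5425 0.012  0.14  ] [(0.106, 8.7), (0.097, 8.7), (0.107, 11.6), (0.103, 8.7)]
tile [ 0.4463 -0.1473  0.012 ] [(0.099, 13.7), (0.102, 12.2), (0.098, 13.0), (0.1, 12.9)]
stand [ 0.5708 -0.326   0.06  ] [(0.094, 81.7), (0.103, 82.2), (0.093, 79.5), (0.1, 82.6)]
cup [0.5446 0.0149 0.048 ] [(0.0, 0.0)]
bail [ 0.5437 -0.025   0.074 ] [(0.0, 0.0)]
```

View pics/w1c.png

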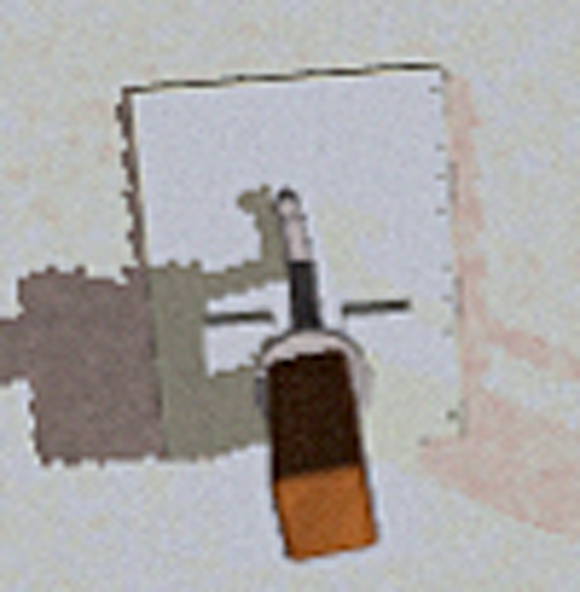

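Run:
```python
from h import *
import pickle
s,im=pickle.load(open('w1.pkl','rb')); t=cv2.imread('pics/topraw.png')
def org(im,x0,x1,y0,y1):
    h=cv2.cvtColor(im,cv2.COLOR_BGR2HSV); m=((h[...,0]>5)&(h[...,0]<22)&(h[...,1]>120)&(h[...,2]>90)); mm=np.zeros_like(m);mm[y0:y1,x0:x1]=m[y0:y1,x0:x1]
    y,x=np.nonzero(mm);print(len(x),x.min(),x.max(),y.min(),y.max());return x.mean()+0.,y.mean()+0.
a=org(im,255,290,200,245);b=org(t,145,170,185,205)
print(wonz(s,*a,.172),onz('top',*b,.172))
o1,d1=wray(s,*a);o2,d2=ray('top',*b)
l=np.linalg.lstsq(np.c_[d1,-d2],o2-o1,rcond=None)[0];print(o1+d1*l[0],o2+d2*l[1])
g=wonz(s,*a,.172)[:2]; 
for yaw in (-13,-23,-3):
  for n,dx,z in [('collar',0,.104),('shankbot',0,.016),('toeend',-.020,.022)]:
    e=np.array([np.cos(np.radians(yaw)),np.sin(np.radians(yaw))]); p=wproj(s,[*(g+dx*e),z]); print(yaw,n,((np.array(p)-[215,140])*5.8).round())
```

```text
199 263 279 221 235
20 152 155 192 196
[0.4921399  0.29404852 0.172     ] [0.49425469 0.29238616 0.172     ]
[0.49432129 0.29365016 0.16695844] [0.49446875 0.29380809 0.16700976]
-13 collar [310. 376.]
-13 shankbot [298. 261.]
-13 toeend [294. 189.]
-23 collar [310. 376.]
-23 shankbot [298. 261.]
-23 toeend [309. 189.]
-3 collar [310. 376.]
-3 shankbot [298. 261.]
-3 toeend [280. 191.]
```

The wrist crop shows the handle top at (325,512). The prong ends face the robot at (238,318) and (376,305), and the toe points to the robot at (287,193). So the fork opens along about world -x, stand yaw -12°, rod at (0.493, 0.294).

Call:
send_rows(
  series=[
    [[0.3,-0.01,-0.6,0.4,-1],[0.3,-0.01,-0.8,0.33,-1],[0.3,-0.01,-0.8,0,-1],[0.3,-0.01,-0.8,0,-1],[0.3,-0.01,-0.9,0,-1],[0,0,-0.9,0,-1],[0,0,-0.75,0,-1],[0,0,0,0,-1],[0,0,0,0,1],[0,0,0,0,1],[0,0,0,0,1],[0,0,0,0,1],[0,0,0,0,1]],
  ],
  squeeze=60,
)

```text
time_s: 3.2
eef_pos: [0.4911, 0.2956, 0.1502]
orientation: [0.0, 0.104, 0.995, 0.0]
force: [-1.5, 0.2, 6.6]
width: 0.0152
gripper_force: 58.4
```

Run:
```python
from h import *
s=bot.state(); im=bot.read_camera('wrist')[:,:,::-1]
cv2.imwrite('pics/w2.png',cv2.resize(im,(800,600),interpolation=cv2.INTER_CUBIC))
print(s['eef_pos'],s['orientation'].round(3),s['time_s'],s['width'],s['gripper_force'],s['force'])
```

```text
[0.49112426 0.29555527 0.15020873] [0.    0.104 0.995 0.   ] 3.2 0.015211550637182568 58.429943919181824 [-1.4694491   0.22670711  6.63923029]
```

View pics/w2.png

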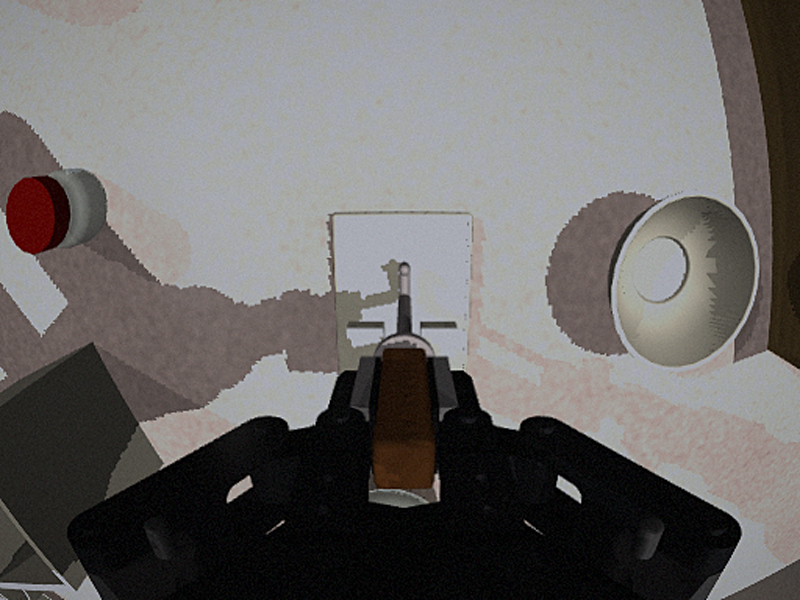

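The rod is gripped cleanly: handle at (405,420), toe at (404,265) pointing to the robot. The cup's bail lies towards about -y, so with this grip joint 6 would run out of range. I'll regrip a quarter turn round, in place.

Call:
send_rows(
  series=[
    [[0,0,0,0,-1],[0,0,0,0,-1],[0,0,0,0,-1],[0,0,0,-1,-1],[0,0,0,-1,-1],[0,0,0,-1,-1],[0,0,0,-1,-1],[0,0,0,-1,-1],[0,0,0,-1,-1],[0,0,0,-1,-1],[0,0,0,-1,-1],[0,0,0,-1,-1],[0,0,0,-1,-1],[0,0,0,-1,-1],[0,0,0,-1,-1],[0,0,0,-1,-1],[0,0,0,-1,-1],[0,0,0,-1,-1]],
  ],
)

```text
time_s: 5.5
eef_pos: [0.491, 0.2955, 0.1497]
orientation: [-0.0, 0.778, 0.629, -0.0]
force: [-1.5, 0.6, 0.2]
width: 0.0855
gripper_force: 0.0
```

Call:
send_rows(
  series=[
    [[0,0,0,0,1],[0,0,0,0,1],[0,0,0,0,1],[0,0,0,0,1],[0,0,0,0,1]],
  ],
  squeeze=60,
)

```text
time_s: 6.12
eef_pos: [0.491, 0.2955, 0.1497]
orientation: [-0.0, 0.776, 0.63, -0.0]
force: [0.7, -0.5, -0.5]
width: 0.0155
gripper_force: 58.7
```

Call:
send_rows(
  series=[
    [[0,0,0.4,0,1],[0,0,0,0,1],[-0.68,0.145,0,0,1],[-0.68,0.145,0,0,1],[0,0,0,0,1],[0,0,1,0,1],[0,0,1,0,1],[0,0,1,1,1],[0.17,-0.55,1,1,1],[0.17,-0.55,0.6,1,1],[0.17,-0.55,0,1,1],[0.17,-0.55,0,1,1],[0.17,-0.55,0,1,1],[0.17,-0.55,0,1,1],[0.17,-0.55,0,1,1],[0.17,-0.55,0,1,1],[0.17,-0.55,0,1,1]],
  ],
)

```text
time_s: 8.25
eef_pos: [0.496, 0.1553, 0.2998]
orientation: [0.0, 0.356, 0.935, -0.0]
force: [0.2, -0.0, -1.3]
width: 0.0153
gripper_force: 59.0
```

Call:
send_rows(
  series=[
    [[0.17,-0.55,0,1,1],[0.17,-0.55,0,1,1],[0.17,-0.55,0,1,1],[0.17,-0.55,0,1,1],[0.17,-0.55,0,1,1],[0.17,-0.5,0,1,1],[0.17,-0.5,0,1,1],[0.17,-0.4,0,1,1],[0,0,0,0,1],[0,0,0,0,1]],
  ],
)

```text
time_s: 9.5
eef_pos: [0.5367, 0.0316, 0.2998]
orientation: [0.0, -0.052, 0.999, -0.0]
force: [-1.1, -0.2, -1.6]
width: 0.0151
gripper_force: 59.0
```

```bash
cat > look.py <<'E'
import sys,pickle
from h import *
n=sys.argv[1]; s=bot.state(); im=bot.read_camera('wrist')[:,:,::-1]
pickle.dump((s,im),open(n+'.pkl','wb'))
if len(sys.argv)>2:
    x0,y0,x1,y1,k=map(float,sys.argv[2:7]); im=im[int(y0):int(y1),int(x0):int(x1)]
else: k=1.5625
im=np.clip(cv2.resize(im,None,fx=k,fy=k,interpolation=cv2.INTER_CUBIC).astype(float)*1.5,0,255).astype('uint8')
cv2.imwrite(f'pics/{n}.png',im)
print(s['eef_pos'],s['orientation'].round(3),s['time_s'],s['width'],s['gripper_force'],s['force'],s['joint_positions'].round(2))
print('yawY',np.degrees(np.arctan2(*toolR(s)[1::-1,1])))
E
python3 look.py w3
```

```text
[0.5366801 0.0316234 0.299794 ] [ 0.    -0.052  0.999 -0.   ] 9.5 0.015143402006675428 59.02987539768219 [-1.09636133 -0.23452188 -1.58800437] [-0.08  0.06  1.45  0.    1.63 -1.76]
yawY 95.99034032994915
```

View pics/w3.png

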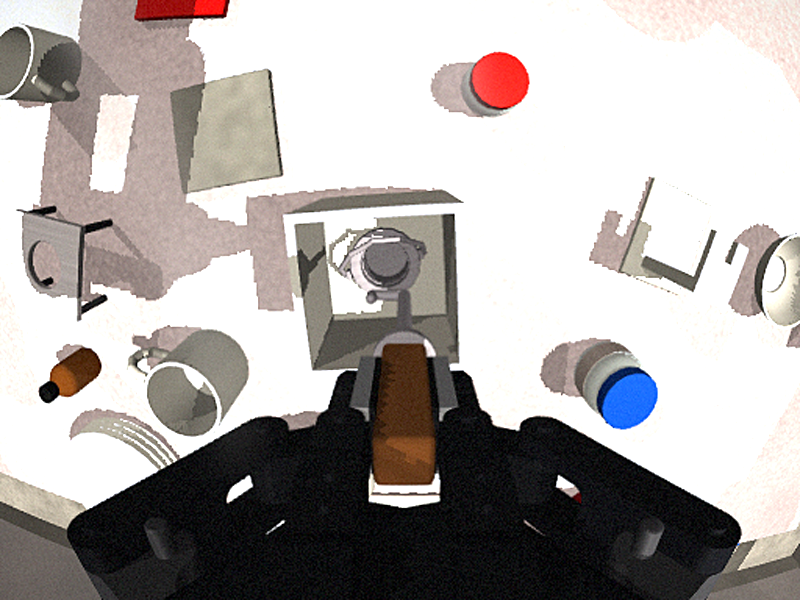

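The wrist view shows the tank with the cup at about (390,262), the bail to the left, and the hook at (390,297) over the near wall side. I'll use one enlarged crop to measure the bail.

Run:
```python
import pickle
from h import *
s,im=pickle.load(open('w3.pkl','rb'))
c=im[118:218,180:305].astype(float); c=cv2.resize(np.clip(c*1.1,0,255).astype('uint8'),None,fx=6,fy=6,interpolation=cv2.INTER_CUBIC)
cv2.imwrite('pics/w3c.png',c)
```

```text
(no output)
```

View pics/w3c.png

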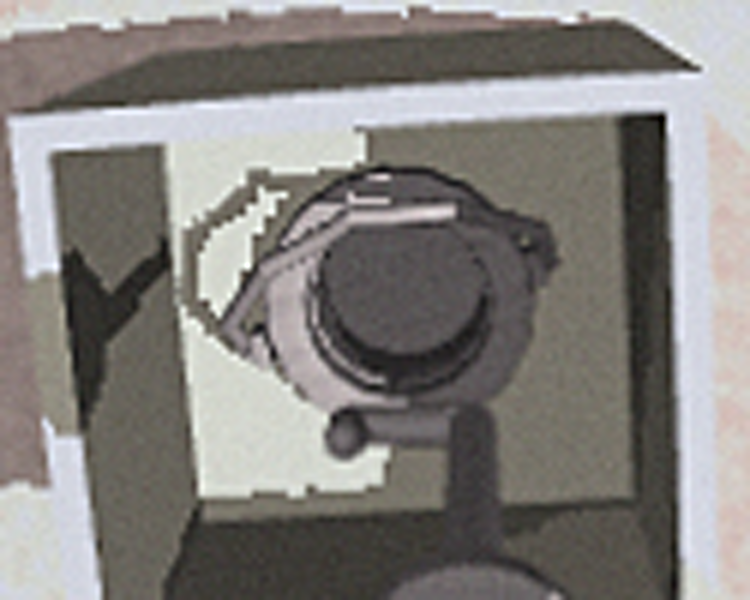

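Run:
```python
import pickle
from h import *
s,im=pickle.load(open('w3.pkl','rb'))
W=lambda u,v,z: wonz(s,180+u/6,118+v/6,z)
A=W(545,243,.046);B=W(252,345,.046); print(A,B,np.hypot(*(A-B)[:2]),(A+B)/2)
rim=[(300,205),(385,168),(470,180),(533,300),(500,370),(420,403),(285,345),(270,300)]
P=np.array([W(u,v,.048)[:2] for u,v in rim]).astype(np.float32); print(cv2.minEnclosingCircle(P)); 
M=np.c_[2*P,np.ones(len(P))];x=np.linalg.lstsq(M,(P**2).sum(1),rcond=None)[0];print('fit',x[:2],np.sqrt(x[2]+x[:2]@x[:2]))
# tank inside mouth corners
print([W(u,v,.14)[:2].round(4) for u,v in [(52,152),(667,112),(10,120),(700,72)]])
for u,v in [(350,213),(455,210),(400,212),(240,320)]: print(W(u,v,.074).round(4))
d=(A-B)[:2];d/=np.hypot(*d)
for sg in(1,-1):
    for C in (x[:2],((A+B)/2)[:2]):
        n=sg*np.array([-d[1],d[0]]); X=[*(C+n*.0306),.074]; p=wproj(s,X); print(np.degrees(np.arctan2(n[1],n[0])),X,[(p[0]-180)*6,(p[1]-118)*6])
    for a in (.033,-.033):
      for l in (0,.02,.03,.04):
        p=wproj(s,[*(C+n*l*np.cos(.698)+d*a),.048+l*np.sin(.698)]);print(a,l,round((p[0]-180)*6),round((p[1]-118)*6))
# hook
z0=s['eef_pos'][2]-.0077-.120
print('seat z',z0,'toe tip',W(345,432,z0+.007),'shank',W(470,420,z0))
```

```text
[0.5306277  0.04647304 0.046     ] [ 0.55913148 -0.01353855  0.046     ] 0.06643686139398271 [0.54487959 0.01646725 0.046     ]
((0.5435535907745361, 0.017277879640460014), 0.028053129091858864)
fit [0.5431172  0.01707631] 0.027194694248789467
[array([ 0.5071, -0.0388]), array([0.4914, 0.0571]), array([ 0.5025, -0.046 ]), array([0.4845, 0.0615])]
[0.5237 0.0063 0.074 ]
[0.5211 0.0266 0.074 ]
[0.5226 0.016  0.074 ]
[ 0.5472 -0.0135  0.074 ]
-154.5936263755495 [np.float64(0.5154766038607683), np.float64(0.003947824859647744), 0.074] [np.float64(341.86604315952957), np.float64(170.0681975390679)]
-154.5936263755495 [np.float64(0.5172389891379305), np.float64(0.0033387584982120036), 0.074] [np.float64(337.9216673692932), np.float64(178.69487391311992)]
0.033 0 544 245
0.033 0.02 522 186
0.033 0.03 511 155
0.033 0.04 499 122
-0.033 0 252 347
-0.033 0.02 218 293
-0.033 0.03 200 265
-0.033 0.04 181 235
25.406373624450517 [np.float64(0.5707578032803899), np.float64(0.030204804707452446), 0.074] [np.float64(447.6317945081067), np.float64(455.0984049045292)]
25.406373624450517 [np.float64(0.5725201885575522), np.float64(0.029595738346016705), 0.074] [np.float64(443.73904641371365), np.float64(463.115883451397)]
0.033 0 544 245
0.033 0.02 571 326
0.033 0.03 585 368
0.033 0.04 599 410
-0.033 0 252 347
-0.033 0.02 271 429
-0.033 0.03 281 471
-0.033 0.04 292 514
seat z 0.17209399592404168 toe tip [0.53671262 0.01346093 0.179094  ] shank [0.53516083 0.03080429 0.172094  ]
```

Run:
```python
import pickle
from h import *
from scipy.optimize import least_squares
s,im=pickle.load(open('w3.pkl','rb'))
def pr(C,yaw,a,l,th):
    n=np.array([np.cos(yaw),np.sin(yaw)]);d=np.array([n[1],-n[0]])
    p=wproj(s,[*(C+n*l*np.cos(th)+d*a),.048+l*np.sin(th)]);return np.array([(p[0]-180)*6,(p[1]-118)*6])
def res(q):
    C=q[:2];y=q[2];th=q[3];a,l=q[4:6]
    return np.r_[pr(C,y,0,.04,th)-[350,213],pr(C,y,-a,l,th)-[455,210],pr(C,y,a,l,th)-[240,315],pr(C,y,-.033,0,th)-[544,243],pr(C,y,.033,0,th)-[252,347],(C-[.5437,.0168])*3000]
for y0 in (-2.7,):
    r=least_squares(res,[.5437,.0168,y0,.8,.025,.03]);q=r.x;print(q[:2],np.degrees(q[2:4]),q[4:],r.fun.round(1))
    n=np.array([np.cos(q[2]),np.sin(q[2])]);print('crown',q[:2]+n*.04*np.cos(q[3]),.048+.04*np.sin(q[3]))
```

```text
[0.54539076 0.01542545] [ 28.35910742 125.67224833] [0.02391542 0.02481424] [-12.8  10.2  15.3  -2.1   9.9 -16.5  -7.6  -3.6  -2.1   8.9   5.1  -4.1]
crown [0.52486425 0.00434572] 0.08049464297742406
```

Call:
send_rows(
  series=[
    [[0.15,-0.14,0,-1,1],[0.15,-0.14,0,-1,1],[0.16,-0.13,0,-1,1],[0,0,0,-1,1],[0,0,0,-1,1],[0,0,0,-1,1],[0,0,0,-1,1],[0,0,0,-1,1],[0,0,0,-1,1],[0,0,0,-1,1],[0,0,0,-1,1],[0,0,0,-0.5,1],[0,0,0,0,1]],
  ],
)

```text
time_s: 11.18
eef_pos: [0.5506, 0.0194, 0.2998]
orientation: [-0.0, 0.522, 0.853, 0.0]
force: [-0.3, 0.2, -1.3]
width: 0.0152
gripper_force: 59.0
```

```bash
python3 look.py w4 150 60 350 210 4
```

```text
[0.55056072 0.01935123 0.29982394] [-0.     0.522  0.853  0.   ] 11.175 0.015210795824460624 59.027718901634216 [-0.25667783  0.23223908 -1.34209516] [-0.1   0.09  1.42  0.    1.63 -0.58]
yawY 27.10546463792593
```

View pics/w4.png

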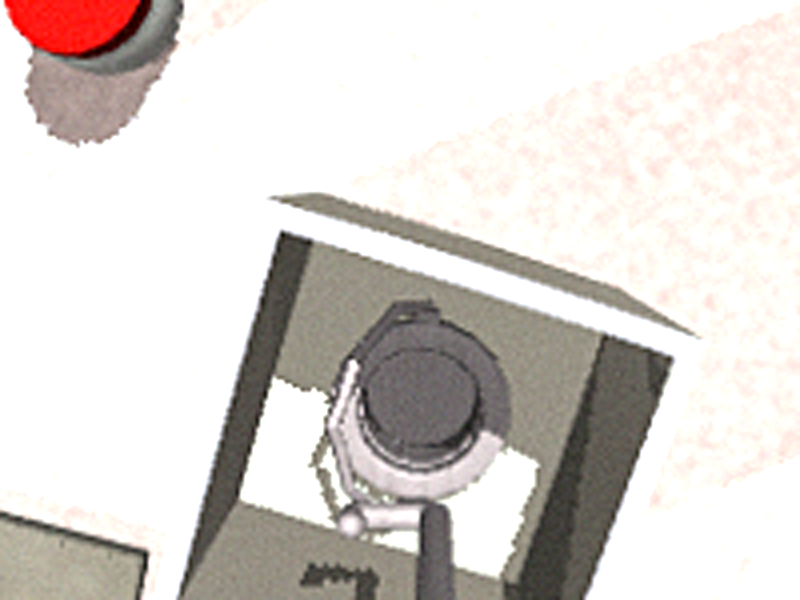

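The hook is now above the cup, aligned: toe (350,520) to (430,515), bail folded left with its crown kink at (332,428), and the cup mouth at (420,405). I'll triangulate the crown over both views.

Run:
```python
import pickle
from h import *
s3,_=pickle.load(open('w3.pkl','rb'));s4,_=pickle.load(open('w4.pkl','rb'))
o1,d1=wray(s3,180+350/6,118+213/6)
W=lambda u,v,z: wonz(s4,150+u/4,60+v/4,z)
for u,v in [(332,428),(336,410)]:
    o2,d2=wray(s4,150+u/4,60+v/4)
    l=np.linalg.lstsq(np.c_[d1,-d2],o2-o1,rcond=None)[0];print('crown',o1+d1*l[0],o2+d2*l[1])
P=np.array([W(u,v,.048)[:2] for u,v in [(512,400),(495,360),(440,322),(505,440),(480,480),(440,497)]])
M=np.c_[2*P,np.ones(len(P))];x=np.linalg.lstsq(M,(P**2).sum(1),rcond=None)[0];print('fit',x[:2],np.sqrt(x[2]+x[:2]@x[:2]))
# known radius fit
from scipy.optimize import least_squares
print('r29',least_squares(lambda c:np.hypot(*(P-c).T)-.029,[.545,.016]).x)
print('lug',W(410,308,.046), 'inner', W(420,405,.008))
z0=.1721
T=W(352,520,z0+.007)[:2];S=W(435,520,z0)[:2];print('tip',T,'shank',S,np.degrees(np.arctan2(*(S-T)[::-1])),np.hypot(*(S-T)))
```

```text
crown [0.52320086 0.00711065 0.08048819] [0.52431606 0.00615462 0.0807243 ]
crown [0.52539813 0.00645409 0.06745126] [0.5232161  0.00856171 0.06697736]
fit [0.54735471 0.01622038] 0.028987636202657673
r29 [0.5473318  0.01621332]
lug [0.52977356 0.04385999 0.046     ] inner [0.54950932 0.01111439 0.008     ]
tip [0.53482875 0.01262562] shank [0.55119171 0.01871214] 20.403658147160986 0.017458295937538573
```

Call:
send_rows(
  series=[
    [[0,0,-0.9,0,1],[0,0,-0.9,0,1],[0,0,-0.8,0,1],[0,0,-0.6,0,1],[0,0,-0.4,0,1],[0,0,-0.16,0,1],[0,0,0,0,1]],
  ],
)

```text
time_s: 12.1
eef_pos: [0.5508, 0.0189, 0.1872]
orientation: [0.0, 0.522, 0.853, 0.0]
force: [-0.5, -0.1, -0.6]
width: 0.0151
gripper_force: 59.1
```

Call:
send_rows(
  series=[
    [[-0.25,-0.127,0,0,1],[-0.25,-0.127,0,0,1],[-0.25,-0.127,0,0,1],[0,0,0,0,1]],
  ],
)

```text
time_s: 12.6
eef_pos: [0.5277, 0.0071, 0.1873]
orientation: [0.0, 0.522, 0.853, 0.0]
force: [-0.0, 0.3, -0.0]
width: 0.0153
gripper_force: 59.0
```

Call:
send_rows(
  series=[
    [[0,0,0.22,0,1],[0,0,0.21,0,1],[0.13,0.07,0.16,0,1],[0.14,0.07,0.14,0,1],[0.14,0.07,0.09,0,1],[0.15,0.08,0.05,0,1],[0,0,0,0,1]],
  ],
)

```text
time_s: 13.48
eef_pos: [0.5452, 0.0163, 0.2129]
orientation: [-0.0, 0.521, 0.853, -0.0]
force: [0.2, -0.3, -1.5]
width: 0.0154
gripper_force: 58.8
```

```bash
python3 look.py w5 150 110 350 260 4
```

```text
[0.54523845 0.01632611 0.21286124] [-0.     0.521  0.853 -0.   ] 13.475 0.015375344039889521 58.814449310302734 [ 0.2183129  -0.29945309 -1.48651543] [-0.11  0.11  1.57 -0.    1.46 -0.58]
yawY 27.136462444682657
```

View pics/w5.png

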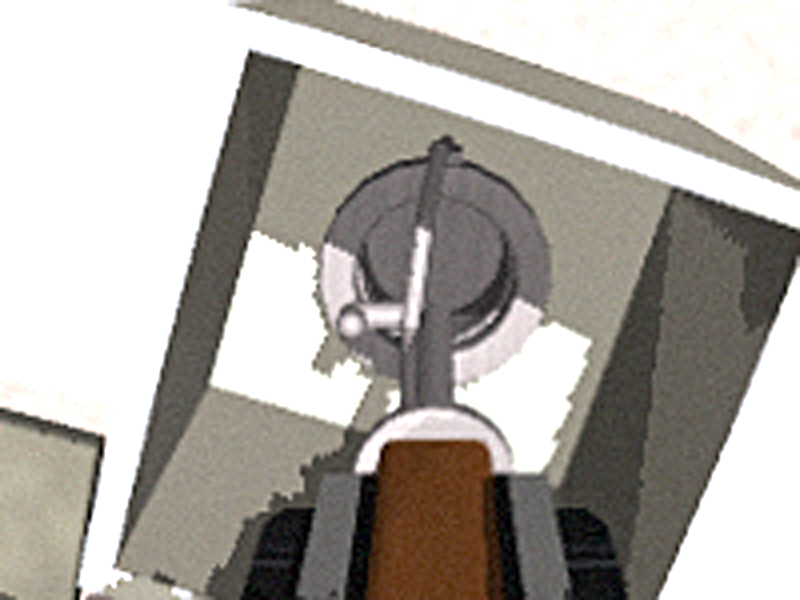

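View w5: the wire at (415,290) lies in the hook between shank and tip (350,318), with the bail nearly upright. I'll finish the swing and lift.

Call:
send_rows(
  series=[
    [[0.13,0.07,0.1,0,1],[0,0,0.15,0,1],[0,0,0.25,0,1],[0,0,0.4,0,1],[0,0,0.6,0,1],[0,0,0.8,0,1],[0,0,0.8,0,1],[0,0,0.8,0,1],[0,0,0.7,0,1],[0,0,0.5,0,1],[0,0,0.3,0,1],[0,0,0,0,1],[0,0,0,0,1]],
  ],
)

```text
time_s: 15.15
eef_pos: [0.5488, 0.0183, 0.3744]
orientation: [-0.001, 0.522, 0.853, -0.0]
force: [-0.3, 0.8, -4.1]
width: 0.0154
gripper_force: 58.8
```

```bash
python3 look.py w6;  python3 - <<'E'
from h import *
im=bot.read_camera('top');im2=bot.read_camera('scene');cv2.imwrite('pics/t6.png',im[:,:,::-1])
s=bot.state();R=toolR(s);print(R.round(2))
# what lies where: brightness diff top image vs start
t0=cv2.imread('pics/topraw.png');d=cv2.absdiff(t0,im[:,:,::-1]).max(2)
print((d>40).sum())
E
```

```text
[0.5488226  0.01825586 0.37435858] [-0.001  0.522  0.853 -0.   ] 15.15 0.015381434855152441 58.827810287475586 [-0.32022501  0.81560275 -4.06186187] [-0.11  0.09  1.27 -0.    1.78 -0.58]
yawY 27.118631879544168
[[-0.46  0.89 -0.  ]
 [ 0.89  0.46  0.  ]
 [ 0.   -0.   -1.  ]]
25045
```

Call:
send_rows(
  series=[
    [[-0.12,-0.21,0,0,1],[-0.22,-0.37,0,0,1],[-0.315,-0.53,0,0,1],[-0.315,-0.53,0,0,1],[-0.315,-0.53,0,0,1],[-0.315,-0.53,0,0,1],[-0.315,-0.53,0,0,1],[-0.315,-0.53,0,0,1],[-0.315,-0.53,-0.2,0,1],[-0.315,-0.53,-0.4,0,1],[-0.22,-0.37,-0.6,0,1],[-0.12,-0.21,-0.7,0,1],[0,0,-0.7,0,1],[0,0,-0.7,0,1],[0,0,-0.6,0,1],[0,0,-0.4,0,1],[0,0,-0.3,0,1],[0,0,-0.2,0,1],[0,0,0,0,1],[0,0,0,0,1]],
  ],
)

```text
time_s: 17.8
eef_pos: [0.4531, -0.1438, 0.2315]
orientation: [0.0, 0.522, 0.853, -0.0]
force: [0.0, 0.6, -4.0]
width: 0.0153
gripper_force: 58.7
```

```bash
cat > find.py <<'E'
# compare wrist view: tile (grey brown) corners & project expected cup/tile points
import sys
from h import *
s=bot.state(); im=bot.read_camera('wrist'); np.save('cur.npy',im)
print(s['eef_pos'].round(4),s['time_s'],s['force'].round(1))
sc=bot.read_camera('scene');tp=bot.read_camera('top'); cv2.imwrite('pics/tcur.png',tp[:,:,::-1]);cv2.imwrite('pics/scur.png',sc[:,:,::-1]);cv2.imwrite('pics/wcur.png',im[:,:,::-1])
h=cv2.cvtColor(im,cv2.COLOR_RGB2HSV)
C=(.4463,-.1473)
for n,z in (('tile',.012),('rim',.064)): print(n,np.round(wproj(s,[*C,z])))
# ascii patch of gray around the rim
u,v=map(int,wproj(s,[*C,.064])); g=cv2.cvtColor(im,cv2.COLOR_RGB2GRAY)
p=g[max(v-60,0):v+72:4,u-76:u+76:4]
for r in p: print(''.join(' .:-=+*#%@'[min(9,int(x)//20)] for x in r))
E
python3 find.py
```

```text
[ 0.4531 -0.1438  0.2315] 17.8 [ 0.   0.6 -4. ]
tile [252. 167.]
rim [251. 178.]
@@@@@@@@@@@@*****=+@@@@@@@@@@@@@@@@@%@
@@@@@@@@@@@@#********+=@@@@%@@@@@@@@@@
@@@@@@@@@@@**********+***:%@@@@@@@@@@=
@@@@@@@@@@@**#**************+-@@%@@@@=
@@@@@@@@@@@**##************+++++=@@@@+
@@@@@@@@@@@****************++++++@@%==
@@@@@@@@@@#*************+++++++++@@@=+
@@@@@@@@@@+*********=-++++++++++=@@#+=
@@@@@@@@@@#********-+*++++++++++@@@===
@@@@@@@@@@##*****=@@*@@@-+++++++@@%===
@@@@@@@@@#*****-@@@=#@@%@++++++=@@=+=+
@@@@@@@@@+*****@@%+=#--%@@+++++*@@====
@@@@@@@@@*****@%%=--@-==*%@++++@@@*+++
@@@@@@@@@*#***%%--+#@---.%%*++=@@@++++
@@@@@@@@@****=%%%#=#@#*= -%%++*@@@@@@+
@@@@@@@@**###+%%%=%#%#%-.-%%++%@@@@@@@
@@@@@@@@***#*+%#-=%####-.:%%++@@@@@@@@
@@@@@@@@*#**--%%::+-*+::+*%#++@@@@@@@@
@@@@@@@@##**--%+#%@+*---:@%+*#@@@@@@@@
@@@@@@@%+***#-++#::=:-=-@%#++@@@@@@@@@
@@@@@@@@@@@=*--=+=-=:-=@%#**+@@@@@@@@@
@@@@@@@@@@@@@**=*@=-:--@%***#@@@@@@@@@
@@@@@@@@@@@@@*****+=:--+++**@@@@@@@@@@
@@@@@@@@@@@@@@@+***-:--=+**+@@@@@@@@@@
@@@@@@@@@@@@@@@%+++=@@@+#@@@@@@@@@@@@@
@@@@@@@@@@@@@@@+*=%%#####=@@@@@@@@@@@@
@@@@@@@@@@@@@@%+%@ :...::#@@@@@@@@@@@@
@@@@@@@@@@@@@@**@%.::::::%%@@@@@@@@@@@
@@@@@@@@@@@@+*+-: ..::::: --+@@@@@@@@@
@@@@@@@@@@@@**--- ::::::: ---@@@@@@@@@
@@@@@@@@@@=+ .--- ::::::: ---:.@@@@@@@
@@@@@@@@@++.  --: ::::::: :--   @@@@@@
=@@@@@@@=+-.  --. :::::::. --.  :@@@@@
```

The cup hangs upright over the tile's middle. I'll lower it.

Call:
send_rows(
  series=[
    [[0,0,-0.2,0,1],[0,0,-0.12,0,1],[0,0,-0.12,0,1],[0,0,0,0,1],[0,0,-0.15,0,1],[0,0,-0.15,0,1],[0,0,-0.16,0,1],[0,0,0,0,1]],
  ],
)

```text
time_s: 18.95
eef_pos: [0.4528, -0.1437, 0.2036]
orientation: [-0.0, 0.522, 0.853, -0.0]
force: [-0.0, -0.2, -0.9]
width: 0.0154
gripper_force: 58.9
```

```bash
python3 find.py
```

```text
[ 0.4528 -0.1437  0.2036] 18.95 [-0.  -0.2 -0.9]
tile [252. 173.]
rim [250. 186.]
@@@@@@@@@@@************++@@@@@@@@@@%@@
@@@@@@@@@@@*##*#***********-%@@@@@@%@@
@@@@@@@@@@=#*#************+++=+-@@@@@@
@@@@@@@@@@***************+++++++++#@@@
@@@@@@@@@@*************+++++++++++@@%+
@@@@@@@@@%*++*******-*++++++++++++@@@=
@@@@@@@@@**********%*+*++++++++++=@@@=
@@@@@@@@@******#-%@=*@=++++++++++@%@*=
@@@@@@@@@#****##@@%=*@@@-+++++**+@@%==
@@@@@@@@@*****@%%%==+*@%@=+++++++@@@==
@@@@@@@@#****#%%=-=*+--%%%=+++++*@@@=+
@@@@@@@@+****%%=---*=-=-###+++++@@@=+=
@@@@@@@@****+%%.%-%#*--=:%#+++++@@==++
@@@@@@@@***#%%*:%-##+#-=.@%=+++=@@@@++
@@@@@@@%**##@%*:#*#%*#+=:@%++++%@@@@@@
@@@@@@@=*#*=@%*::==@++%.=@%=+++@@@@@@@
@@@@@@@****#-%@-#%#%@--:.%%++*+@@@@@@@
@@@@@@@#***#-%%-#.-%:--=@%%***#@@@@@@@
@@@@@@@##***---+=.-*:--%@%+***@@@@@@@@
@@@@@@@+***#*-*@@=-*:--%%***++%@@@@@@@
@@@@@@@@@@++*---@-++---%*****%@@@@@@@@
@@@@@@@@@@@@@%+=-:==:--*++***@@@@@@@@@
@@@@@@@@@@@@@@@#**==@%%+=+**+@@@@@@@@@
@@@@@@@@@@@@@@@@*=%%#####-**#@@@@@@@@@
@@@@@@@@@@@@@@@++@ ..::::%+*@@@@@@@@@@
@@@@@@@@@@@@@#%+%%.::::::#%@@@@@@@@@@@
@@@@@@@@@@@@+*=-- .:::::. --+@@@@@@@@@
@@@@@@@@@@@@++--- .:::::. ---@@@@@@@@@
@@@@@@@@@@+* .--- ::::::: :--:.@@@@@@@
@@@@@@@@@=*   --- ::::::: :--   @@@@@@
@@@@@@@@==-  .--  :::::::  --.  :@@@@@
+@@@@%@+=+   --= .:::::::  --=   @@@@@
==%+====++   =-- .:::::::. ---   @@@@@
```

Call:
send_rows(
  series=[
    [[0.2,0.1,0,0,1],[0.3,0.15,0,0,1],[0.3,0.15,0,0,1],[0.06,0.03,0,0,1],[0,0,0,0,1]],
  ],
)

```text
time_s: 19.73
eef_pos: [0.4788, -0.1307, 0.2039]
orientation: [-0.0, 0.521, 0.853, -0.0]
force: [-0.2, -0.8, -0.3]
width: 0.0153
gripper_force: 58.9
```

```bash
python3 find.py
```

```text
[ 0.4788 -0.1307  0.2039] 19.725 [-0.2 -0.8 -0.3]
tile [224. 172.]
rim [218. 185.]
@@@@@@@@@@@@************+:@@@@@@@@@@%@
@@@@@@@@@@@@****************+-%@@@@@@@
@@@@@@@@@@@@**#************+++++=+@@@@
@@@@@@@@@@@+**************++++++++++@@
@@@@@@@@@@@+************+++++++++++#@%
@@@@@@@@@@@*********-+**+++++++++++@@@
@@@@@@@@@@@*********@:+++++++++++++@@@
@@@@@@@@@@@*****+#@#@@*-*++++++++++@@@
@@@@@@@@@@=****=@@@#@%@@%+++++++++%@@*
@@@@@@@@@@+***+%%@-#-:%%@#++++++++@%@=
@@@@@@@@@@****%%+--*==-*%%=++++++=%@@=
@@@@@@@@@@***@%%.-=*==--*%@++++++*@@#=
@@@@@@@@@@***%%=:%*+#%==-@%=+++++@@@++
@@@@@@@@@=**#%%*:%#=###--%%#++++=@@@@@
@@@@@@@@@+***%@*-#%=###%-*%%+++++%@@@@
@@@@@@@@@#*#*%%:--%*###%.+++===+@@@@@@
@@@@@@@@@****%%+#-%:##*-#%%@%-=*@@@@@@
@@@@@@@@@#***=%@-%%----:*==*=--=@@@@@@
@@@@@@@@*#*#*+%%@:*%+*=-@%:+=--*@@@@@@
@@@@@@@@@%**#*-%%##=*#@@%*-*---@%%@@@@
@@@@@@@@@@@@%#*-+%**%%%%=:-*:--@@@@@@@
@@@@@@@@@@@@@@@#+-*=++:**:**.--@@@@@@@
@@@@@@@@@@@@@@@@@**-@+++::==@%@+*@@@@@
@@@@@@@@@@@@@@@@@**-@@@++:%%#####=@@@@
@@@@@@@@@@@@@@@@@@+-@@@++% ::.::.%@@@@
+@@@@@@@@@@@@@@@@@@@@@%+@%..:.:::#%@@@
**%@@@@@@@@@@@@@@@@@#+=:- .:::::: --=@
**+%@@@@@@@@@@@@@@@@*+--- .:::::: ---@
++**@@@@@@@@@@@@@@++ .--- ::::::: ---:
*++==@@@@@@@@@@@@+*   --- ::::::: :-- 
=+++++@@@@@@@@@@#*= . --  :::::::  --.
+=+==++@@@@%@@@*++ ..--- .::::.::. ---
+==+++++%@==+==+** . --- .:::::::. ---
```

Hook free, cup standing, bail still up. Returning the rod.

Call:
send_rows(
  series=[
    [[0,0,0.5,0,1],[0,0,0.9,0,1],[0,0,0.9,0,1],[0,0.4,0.9,0,1],[-0.06,0.95,0,-0.5,1],[-0.06,0.95,0,-0.5,1],[-0.06,0.95,0,-0.5,1],[-0.06,0.95,0,-0.5,1],[-0.06,0.95,0,-0.5,1],[-0.06,0.95,0,-0.5,1],[-0.06,0.95,0,-0.5,1],[-0.06,0.95,0,-0.5,1],[-0.06,0.95,0,-0.5,1],[-0.06,0.95,0,-0.5,1],[-0.06,0.95,0,-0.5,1],[-0.06,0.95,0,-0.5,1],[-0.06,0.95,-0.5,-0.49,1],[-0.06,0.95,-0.8,0,1],[-0.06,0.6,-0.9,0,1],[0,0.2,-0.9,0,1]],
  ],
)

```text
time_s: 22.38
eef_pos: [0.4516, 0.3051, 0.2073]
orientation: [0.0, 0.776, 0.631, 0.0]
force: [0.1, -0.0, -1.2]
width: 0.0152
gripper_force: 59.0
```

Call:
send_rows(
  series=[
    [[-0.03,-0.04,-0.8,0,1],[0,0,-0.72,0,1],[0,0,0,0,1]],
  ],
)

```text
time_s: 22.75
eef_pos: [0.4505, 0.3027, 0.1612]
orientation: [-0.0, 0.776, 0.63, -0.001]
force: [-0.3, -0.3, 0.0]
width: 0.0154
gripper_force: 59.0
```

Call:
send_rows(
  series=[
    [[0.35,-0.05,0,0,1],[0.5,-0.09,0,0,1],[0.5,-0.1,0,0,1],[0,0,0,0,1]],
  ],
)

```text
time_s: 23.25
eef_pos: [0.4927, 0.2952, 0.1614]
orientation: [0.0, 0.777, 0.63, -0.0]
force: [-0.5, 0.6, -0.9]
width: 0.0153
gripper_force: 59.0
```

Call:
send_rows(
  series=[
    [[-0.05,0.01,-0.2,0,1],[0,0,-0.18,0,1],[0,0,0,0,1]],
  ],
)

```text
time_s: 23.62
eef_pos: [0.4894, 0.2962, 0.1498]
orientation: [-0.0, 0.776, 0.631, -0.0]
force: [0.1, -0.8, -1.4]
width: 0.0154
gripper_force: 59.0
```

Call:
send_rows(
  series=[
    [[0,0,0,0,-1],[0,0,0,0,-1],[0,0,0,0,-1],[0,0,0.5,0,-1],[0,0,0.9,0,-1],[0,0,1,0,-1],[0,0,1,0,-1],[0,0,0.6,0,-1]],
  ],
)

```text
time_s: 24.62
eef_pos: [0.49, 0.2962, 0.2725]
orientation: [0.0, 0.776, 0.631, 0.001]
force: [0.4, 0.1, 0.0]
width: 0.0854
gripper_force: 0.0
```

Run:
```python
from h import *
s=bot.state();im=bot.read_camera('wrist');print(s['eef_pos'],s['time_s'])
for z in (.172,.142): print(wproj(s,[.491,.2955,z]))
h=cv2.cvtColor(im,cv2.COLOR_RGB2HSV);m=((h[...,0]>5)&(h[...,0]<22)&(h[...,1]>120)&(h[...,2]>90)).astype('uint8');n,l,st,c=cv2.connectedComponentsWithStats(m)
for i in range(1,n):
    if st[i,4]>60: print(st[i],c[i],wonz(s,*c[i],.172))
g=cv2.cvtColor(im,cv2.COLOR_RGB2GRAY);u,v=map(int,wproj(s,[.491,.2955,.1]))
for r in g[max(v-80,0):v+60:4,u-70:u+70:3]: print(''.join(' .:-=+*#%@'[min(9,int(x)//20)] for x in r))
```

```text
[0.49001733 0.29615645 0.27253162] 24.625
(np.float64(258.9317907711288), np.float64(199.57913079773417))
(np.float64(258.8223870821964), np.float64(188.85778489849))
[248 190  19  19 327] [256.99388379 199.33027523] [0.48957984 0.29600324 0.172     ]
#######################*##########**#*###******
#########################**########*####*******
#############*##########*########**##*#***#*#**
##################*#############**#####*#**#***
##########################*####**######***#****
#####################*#########*#####*********#
#############################***####*********##
###############**##*##**##*****##*##*#******###
########*####*#**#*####**#*****#**#********####
############*###+#####*##*####*##*##*#*#**#####
###########*+###########################*######
############+##########################*#######
############*###################%######*#######
################################:---###########
####################*##########%:----#*########
*###############################:.----#########
##################:=###########################
##################=-###########################
###################=#=++*=#####################
####################* . ..+####################
##*#################*....:-*###################
####################+......*##########*########
############*#######:......%###################
#################### ..... +###################
####################-====--=###################
####################:----=-==##################
################*###------:==-=-==-==-#########
####################:-----:==========+#########
#####################+++=--======-===*#########
#########################+-====**++=+*#########
##########*###############*====*###############
###########################====################
###########################-=--################
###############################################
###############################################
```

The rod hangs in its fork. On to the cup.

Call:
send_rows(
  series=[
    [[-0.05,-0.5,0.4,0.4,-1],[-0.1,-0.95,0.3,0.45,-1],[-0.1,-0.95,0.3,0.45,-1],[-0.1,-0.95,0,0.45,-1],[-0.1,-0.95,0,0.45,-1],[-0.1,-0.95,0,0.45,-1],[-0.1,-0.95,0,0.45,-1],[-0.1,-0.95,0,0.45,-1],[-0.1,-0.95,0,0.45,-1],[-0.1,-0.95,0,0.45,-1],[-0.1,-0.95,0,0.45,-1],[-0.1,-0.95,0,0.45,-1],[-0.1,-0.95,0,0.45,-1],[-0.1,-0.95,0,0.45,-1],[-0.1,-0.95,0,0.25,-1],[-0.1,-0.9,0,0,-1],[0,-0.1,0,0,-1],[0,0,0,0,-1]],
  ],
)

```text
time_s: 26.92
eef_pos: [0.4433, -0.1477, 0.2998]
orientation: [-0.0, 0.521, 0.853, 0.0]
force: [-0.6, 0.2, 0.8]
width: 0.0854
gripper_force: 0.0
```

Run:
```python
from h import *
import pickle
s=bot.state();im=bot.read_camera('wrist');pickle.dump((s,im),open('w9.pkl','wb'));print(s['eef_pos'],s['orientation'],s['time_s'])
g=cv2.cvtColor(im,cv2.COLOR_RGB2GRAY);u,v=map(int,wproj(s,[.4463,-.1473,.052]));print(u,v)
y0,x0=v-44,u-64
print(x0,y0)
for i,r in enumerate(g[y0:y0+100:2,x0:x0+128:1]): print('%3d'%(y0+2*i),''.join(' .:-=+*#%@'[min(9,int(x)//18)] for x in r))
```

```text
[ 0.44325383 -0.14771362  0.29975192] [-3.52142647e-04  5.21346095e-01  8.53345253e-01  6.37200979e-05] 26.925
260 163
196 119
119 @@@@@@@@@@@@@@@@@@@@@@@@@@@@@@@@@@@@@*+***********+***++++*+*+*+-*++++=-+#%@@@@@@@@%@%%%%%%%%%@@@@@@@@@%%%%@@%%%%%@@@@%@@@@@%+++
121 @@@@@@@@@@@@@@@@@@@@@@@@@@@@@@@@@@@@#+******************+*******+****+++*++++--*#@@@%%%@@%%%%@%@@@%%%%%%%%%%%%%%%%@@%@@@%%@%=+++
123 @@@@@@@@@@@@@@@@@@@@@@@@@@@@@@@@@@@@++****************************+****++*++**+**+++--:*@@@@@@%@@%@%@@%%%%%%%%%%%%%%%%%%%%%+++++
125 @@@@@@@@@@@@@@@@@@@@@@@@@@@@@@@@@@@@*******************+***************+***+*****++*****+==-::*@@@@@%@%%@%%%%@%@%%%%%%%@%@+==+++
127 @@@@@@@@@@@@@@@@@@@@@@@@@@@@@@@@@@@==*********************************+++*++*****+*+++++++++++++++=--##@%@%%@@%@@@@@%%%%%@-====+
129 @@@@@@@@@@@@@@@@@@@@@@@@@@@@@@@@@@@+********************+**************+*+**+****++++++++++++++++++++++=+===*@@@%@@%@@@%@=======
131 @@@@@@@@@@@@@@@@@@@@@@@@@@@@@@@@@@#+*****+************+**+*************+*++***++++++++++++=+++=++=+++=++++++=+#@%%%%%%@@+==++===
133 @@@@@@@@@@@@@@@@@@@@@@@@@@@@@@@@@%+***
[... 4976 characters left out ...]
@@@@@@@@@@@@@@@@@@@@@@@@@@@@@@@@@@@
209 @@@@@@@@@@@@@@@@@@@@@@@@@@@@@@@@@@@@@@@@@@@@@@@@@@@@@@@@@@@@@@@@@@@@@@@@@@@@@@@@@@@@@@@@@@@@@@@@@@@@@@@@@@@@@@@@@@@@@@@@@@@@@@@@
211 @@@@@@@@@@@@@@@@@@@@@@%@@@%@@@@@@@@@@@@@@@@@@@@@@@@@@@@@@@@@@@@@@@@@@@@@@@@@@@@@@@@@@@@@@@@@@@@@@@@@@@@@@@@@@@@@@@@@@@@@@@@@@@@@
213 @@@@@@@@@@@@@%@@%%@@@%%%@@@@@@@@@@@@@@@@@@@@@@@@@@@@@@@@@@@@@@@@@@@@@@@@@@@@@@@@@@@@@@@@@@@@@@@@@@@@@@@@@@@@@@@@@@@@@@@@@@@@@@@@
215 @%%%%%%@@@@%@@@@@%@@%@%@@@@@%@@%@@@@@@@@@@@@@@@@@@@@@@@@@@@@@@@@@@@@@@@@@@@@@@@@@@@@@@@@@@@@@@@@@@@@@@@@@@@@@@@@@@@@@@@@@@@@@@@@
217 @@@%%@%@%%@@@@@@@@@@@@@@@@@@@@@@%@@%%@@@@@@@@@@@@@@@@@@@@@@@@@@@@@@@@@@@@@@@@@@@@@@@@@@@@@@@@@@@@@@@@@@@@@@@@@@@@@@@@@@@@@@@@@@@
```

Run:
```python
from h import *
import pickle
s,im=pickle.load(open('w9.pkl','rb'))
L,R,T,B=[wonz(s,u,v,.052) for u,v in [(239.5,163),(283.5,163),(262,140.5),(261,184)]]
print(np.hypot(*(L-R)[:2]),np.hypot(*(T-B)[:2]),(L+R)/2,(T+B)/2)
print('lugs',wonz(s,262.5,136,.05),wonz(s,261.5,188,.05))
C=(L+R+T+B)/4; R_=toolR(s); print('tool-frame offset',R_.T@(C-s['eef_pos']))
print('crown px if upright',wproj(s,[C[0],C[1],.092]))
# drain hole from this view and top view
print('stand px',wproj(s,[.5708,-.326,.06]))
t=cv2.cvtColor(cv2.imread('pics/topraw.png'),cv2.COLOR_BGR2GRAY);y0,x0=152,314
for i,r in enumerate(t[y0:y0+36,x0:x0+46]): print('%3d'%(y0+i),''.join(' .:-=+*#%@'[min(9,int(x)//18)] for x in r))
```

```text
0.055064409084838194 0.0555039253265667 [ 0.44693019 -0.14640615  0.052     ] [ 0.4466783  -0.14597162  0.052     ]
lugs [ 0.43260518 -0.11594997  0.05      ] [ 0.46212409 -0.17581163  0.05      ]
tool-frame offset [-0.00042909  0.00391898  0.24775068]
crown px if upright (np.float64(261.88242206345603), np.float64(169.56023799569775))
stand px (np.float64(279.6944048037198), np.float64(307.1085776328223))
152 ##%%%%#%%%%%#%%%%%%%%%#%%%%%%%%%%%%%%%%%%%%%%%
153 %%%%%#%%#%%%%%%%%%%%%%%%%%%%%%%%%%%%%%%%%%%%%%
154 %%%##%%%%*%%%%%%%%%%%%##%%%%%%%%%%%%%%%%%%%%%%
155 %%%%%#%%%+%%%%%%%%%%%%%%%%%%%%%%%%%%%%%%%%%%%%
156 %%%%%%%%=+%%%%%%%%%%%%%%%%%%%%%%%%%%%%%%%%%%%%
157 %%%%%%%*.#%%%%%%%%%%%%%%%%%%%%%%%%%%%==%%%%%%%
158 %%%%%%%%*#%%%%%%%%%%%%%%%%%%%%%%%%%%#+++==%%%%
159 %%%%%%%%*#%%%%%%%%%%%%%%%%%%%%%%%%%%*+++++%%%%
160 %%%%%%%%*%%%%%%%%%%%%%%%%%%%%%%%%%%%*++++%%%%%
161 %%%%%%%%*%%%%%%%%%%#*+#*%%%%%%%%%%%%*++++%%%%%
162 %%%%%%%%*%%%%%%%%#*++++=+*%%%%%%%%%%+++++%%%%%
163 ##%%%%%%*%%%%%%%#+++++++%#+%%%%%%%%%+++++%%%%%
164 ###%%%%%+%%%%%%#+++++++%%%#+%%%%%%%%+++++%%%%%
165 %%%#%%%%#%%%%%%+++++++@
[... 445 characters left out ...]
%%%%%%%%%#+=+++#%%%%%%%%%%+++++%%%%%%
175 %##%%%%#%%%%%%%%%%%%%##%%%%%%%%%%%%+++++%%%%%%
176 ##%%%%%#%%%%%%%%%%%%%%%%%%%%%%%%%%#++++@%%%%%%
177 %#%%%%##%%%%%%%%%%%%%%%%%%%%%%%%%%*++++%%%%%%%
178 %%%#%%=@%%%%%%%%%%%%%%%%%%%%%%%%%%*++++=%%%%%%
179 %%%%%: %%%%%%%%%%%%%%%%%%%%%%%%%%%*+++++%%%%%%
180 %%%%%+:++++###%%%%%%%%%%%%%%%%%%%%+++++@%%%%%%
181 %%%%%%@%%%%%%%**%***##%%%%%%%%%%%%+++++%%%%%%%
182 %%%%%%%%%%%%%%%%%%%%%%**%*+***%%%#+++++%%%%%%%
183 %%%%%%%%%%%%%%%%%%%%%%%%%%%%*:%*%*%@+++%%%%%%%
184 %%%%%%%%%%%%%%%%%%%%%%%%%%%%%%%%%%%%%%%%%%%%%%
185 %%%%%%%%%%%%%%%%%%%%%%%%%%%%%%%%%%%%%%%%%%%%%%
186 %%%%%%%%%%%%%%%%%%%%%%%%%%%%%%%%%%%%%%%%%%%%%%
187 %%%%%%%%%%%%%%%%%%%%%%%%%%%%%%%%%%%%%%%%%%%%%%
```

Run:
```python
from h import *
c=bot.camera_info('wrist');f=192/np.tan(np.radians(c['vertical_fov'])/2);T=c['T_tool_cam']
def td(u,v):
    a=np.array([u-c['cx'],v-c['cy']]);r=np.hypot(*a);th=r/f
    return T[:3,3],T[:3,:3]@np.array([*(np.sin(th)*a/r),np.cos(th)])
for n,u,v,y in [('open L',270,373,-.0427),('open R',536,373,.0427),('16mm L',374,357,-.008),('16mm R',434,357,.008)]:
    o,d=td(u*.64,v*.64);t=(y-o[1])/d[1];print(n,(o+d*t).round(4), 'x=.011:',(o+d*(.011-o[0])/d[0]).round(4))
print('hole',onz('top',314+21.8,168.2,.06))
```

```text
open L [ 0.0074 -0.0427  0.0128] x=.011: [ 0.011  -0.0403  0.0054]
open R [0.0064 0.0427 0.0149] x=.011: [0.011  0.0396 0.0055]
16mm L [ 0.021  -0.008  -0.0043] x=.011: [ 0.011  -0.0096  0.0186]
16mm R [ 0.0205  0.008  -0.003 ] x=.011: [0.011  0.0096 0.0186]
hole [ 0.57380207 -0.32569588  0.06      ]
```

Call:
send_rows(
  series=[
    [[0.06,0.03,-0.5,0,-1],[0.06,0.02,-0.9,0,-1],[0,0,-1,0,-1],[0,0,-1,0,-1],[0,0,-1,0,-1],[0,0,-1,0,-1],[0,0,-1,0,-1],[0,0,-0.8,0,-1],[0,0,-0.5,0,-1],[0,0,-0.3,0,-1],[0,0,0,0,-1],[0,0,0,0,1],[0,0,0,0,1],[0,0,0,0,1],[0,0,0,0,1],[0,0,0,0,1]],
  ],
  squeeze=50,
)

```text
time_s: 28.98
eef_pos: [0.4472, -0.1467, 0.0612]
orientation: [0.001, 0.521, 0.853, -0.0]
force: [-4.9, 2.1, 12.6]
width: 0.0555
gripper_force: 51.4
```

Call:
send_rows(
  series=[
    [[0,0,0.2,0,1],[0,0,0.5,0,1],[0,0,0.9,0,1],[0,0,0.9,0,1],[0.2,-0.3,0.7,0,1],[0.5,-0.75,0.2,0,1],[0.53,-0.8,0,0,1],[0.53,-0.8,0,0,1],[0.53,-0.8,0,0,1],[0.53,-0.8,0,0,1],[0.53,-0.8,0,0,1],[0.53,-0.8,0,0,1],[0.53,-0.8,0,0,1],[0.53,-0.8,0,0,1],[0.5,-0.75,0,0,1],[0.3,-0.5,0,0,1],[0,0,0,0,1]],
  ],
)

```text
time_s: 31.1
eef_pos: [0.6192, -0.4082, 0.1623]
orientation: [-0.0, 0.521, 0.853, -0.0]
force: [-1.4, -0.2, -3.3]
width: 0.055
gripper_force: 53.9
```

Run:
```python
from h import *
import pickle
s=bot.state();im=bot.read_camera('wrist');pickle.dump((s,im),open('w10.pkl','wb'));print(s['eef_pos'],s['time_s'],s['width'],s['gripper_force'],s['force'])
g=cv2.cvtColor(im,cv2.COLOR_RGB2GRAY);u,v=map(int,wproj(s,[.5735,-.3258,.06]));print(u,v)
y0,x0=max(v-90,0),u-90
print(x0,y0)
for i,r in enumerate(g[y0:y0+240:4,x0:x0+180:2]): print('%3d'%(y0+4*i),''.join(' .:-=+*#%@'[min(9,int(x)//18)] for x in r))
```

```text
[ 0.61918972 -0.40817258  0.1622674 ] 31.1 0.05496240199512659 53.88831105083227 [-1.4156155  -0.19751698 -3.27192865]
254 73
164 0
  0 %@@%%%%%%%@@@@@@@%@@@@@@@@@@@@@@@@@@@@@@@@@@@@@@@@@@@@@@@@@@@@@%%%@%%%%%%%%%%%%%%%%@%%%%%@
  4 %@@%%@%%%%@@@@@@@@@@@@@@@@@@@@@@@@@@@@@@@@@@@@@@@@@@@@@@%@%%%%%%%%%%@%@%%%%%%%%%%%%%%%%%%%
  8 %%%%%%%%%@@@@@@%%%@@@@@@@@@@@@@@@@@@@@@@@@@@@@@@@@@@@@@%%%%%%%@@@@@@%%@@@%%%%%%%%%%%%%%%%%
 12 @@%%%%%@@@@@@@@@@@@@@@@@@@@@@@@@@@@@@@@@@@@@@@@@@@@@@@@@@@@@@@@@@%%%@%%%%%%%%%%%%%%%%%%%%%
 16 @%%%%@@@@@@@@@@@@@@@@@@@@@@@@@@@@@@@@@@@@@@@@@@@@@@@@@@@@@@@@@@%%%%@%%%%%%@%%%%@%%%%%%%@@%
 20 %%@@@@@@@@@@@@@@@@@@@@@@@@@@@@@@@@@@@@@@@@@@@@@@@@@@@@@@@@@@@@@@%%%%%%%%%%%%%%%%%%%@%%%%%%
 24 @@@@@@@@@@@@@@@@@@@@@@@@@@@@@@@@@@@@@@@@@@@@@@@@@@@@@@@@@@@@@@@@@@@%%%%%%%%%%@%%%%%%%@@@%%
 28 @@@@@@@@@@@@@@@@@@@@@@@@@@@@@@@@@@@@@@@@@@@@@@@@@@@@@@@@@@@@@@@@@@@@@%%@@%%@@%%%%@@%@%@%%%
 32 @@@@@@@@@@@@@@@@@@@@@@@@@@@@@@@@@@@@@@@@@@@@@@@@@@@@@@@@@@@@@@@@@@@@@@@@%%@@@@@@@@@@@@%%%%
 36 @@@@@@@@@@@@@@@@@@@@@@@@@@@@@@@@@@@@@@@@@@@@@@@@@@@@@@@@@@@@@@@@@@@@@@@@@@@@@@@@@@@@@@@@@%
 40 @@@@@@@@@@@@@@
[... 4031 characters left out ...]
#%%%%%%*+==:%@@@@@@@@@@@@@@@@@@@@@@
212 ++*++@@@@@@@@@@@@@@@@@@@@@--=%@%#%#%%%%###%----=*##+%###%%%%#%%%%@*--%@@@@@@@@@@@@@@@@@@@@
216 +**+++=@@@@@@@@@@@@@@@@@+:+%%@%%####%%####-==--=**#+###%%#%###%%%%%@*-:@@@@@@@@@@@@@@@@@@@
220 +++***+@@@@@@@@@@@@@@@%:=@%@@%%%%%##%#*=-+-----=+##+---=*######%%%%%%%*-@@@@@@@@@@@@@@@@@@
224 +++++++++@@@@@@@@@@@@@:%@%%#%##%####++=-#####*#=*#**-=------=#####%#%%@@+@@@@@@@@@@@@@@@@@
228 ++**+*++*+@@@@@@@@@@@=########%#+%%##:--=#####*=*##*---=------=#%%@##%%#%=@@@@@@@@@@@@@@@@
232 *+++****++%@@+----  .%#####%%##:##%%---=#####%*=**#*%*-------=- =####%##%%-  ----:@@@@@@@@
236 ++*++++++++**----.  ########%*.::#%%%-=#######*+***+#%%-------..::######%#%-  -----@@@@@@@
```

Run:
```python
from h import *
import pickle
from scipy.optimize import least_squares
s,im=pickle.load(open('w10.pkl','rb'))
px=[(232,52),(280.5,52),(226,60),(287,60),(223,72),(289.5,72),(224,80),(289,80),(251,40.5),(265,40.5),(225.5,84),(284,92),(239,46),(274,46)]
P=np.array([wonz(s,u,v,.06)[:2] for u,v in px])
r=least_squares(lambda q:np.hypot(*(P-q[:2]).T)-q[2],[.5735,-.3258,.0245]);print(r.x,(r.fun*1000).round(1))
r2=least_squares(lambda q:np.hypot(*(P-q[:2]).T)-.0245,[.5735,-.3258]);print(r2.x)
# held cup rim in view: bounds for the offset in tool frame
z=s['eef_pos'][2]-.0092
print('expect rim centre px',wproj(s,[*s['eef_pos'][:2],z]))
for u,v in [(164+2*46,188),(164+2*23,220),(164+2*71.5,220)]: print(toolR(s).T@(wonz(s,u,v,z)-s['eef_pos']))
```

```text
[ 0.57447559 -0.32420861  0.02417964] [-0.4 -0.7  0.   0.   0.2 -0.2  0.   0.   0.5  1.  -0.2  0.4 -0.3 -0.3]
[ 0.57460688 -0.3244661 ]
expect rim centre px (np.float64(258.5991582759208), np.float64(257.02222501592394))
[ 0.0346358  -0.00117208  0.00920496]
[ 0.01926336 -0.02247659  0.00920738]
[0.01927654 0.02236559 0.00919789]
```

Call:
send_rows(
  series=[
    [[-0.3,0.56,0,0,1],[-0.5,0.93,0,0,1],[-0.4,0.8,-0.3,0,1],[-0.2,0.4,-0.5,0,1],[-0.09,0.1,-0.5,0,1],[0,0,-0.2,0,1],[0,0,0,0,1],[0,0,0,0,1]],
  ],
)

```text
time_s: 32.15
eef_pos: [0.5747, -0.3243, 0.1175]
orientation: [0.0, 0.521, 0.853, -0.0]
force: [0.2, 0.1, -2.3]
width: 0.0555
gripper_force: 53.8
```

Call:
send_rows(
  series=[
    [[0,0,-0.2,0,1],[0,0,-0.2,0,1],[0,0,-0.2,0,1],[0,0,0,0,1]],
  ],
)

```text
time_s: 32.65
eef_pos: [0.5742, -0.3236, 0.0983]
orientation: [-0.001, 0.521, 0.853, -0.0]
force: [-1.1, -0.5, -2.7]
width: 0.0553
gripper_force: 53.9
```

Call:
send_rows(
  series=[
    [[0,0,-0.2,0,1],[0,0,-0.2,0,1],[0,0,-0.08,0,1],[0,0,0,0,1]],
  ],
)

```text
time_s: 33.15
eef_pos: [0.5744, -0.3237, 0.0845]
orientation: [-0.0, 0.521, 0.853, -0.0]
force: [-1.1, 1.0, -2.5]
width: 0.055
gripper_force: 53.9
```

Call:
send_rows(
  series=[
    [[0,0,-0.05,0,1],[0,0,-0.04,0,1],[0,0,0,0,1]],
  ],
)

```text
time_s: 33.52
eef_pos: [0.5744, -0.3237, 0.0819]
orientation: [-0.0, 0.521, 0.853, -0.0]
force: [-0.6, 0.6, -1.2]
width: 0.0551
gripper_force: 53.9
```

Call:
send_rows(
  series=[
    [[0,0,0,0,0.3],[0,0,0,0,-0.3],[0,0,0,0,-1],[0,0,0,0,-1],[0,0,0,0,-1],[0,0,0.3,0,-1],[0,0,0.7,0,-1],[0,0,0.9,0,-1],[0,0,0.9,0,-1],[0,0,0.9,0,-1],[0,0,0.9,0,-1],[0,0,0.6,0,-1],[0,0,0,0,-1]],
  ],
)

```text
time_s: 35.15
eef_pos: [0.5747, -0.324, 0.2393]
orientation: [0.001, 0.521, 0.853, -0.0]
force: [-0.1, 0.1, -1.2]
width: 0.0851
gripper_force: 0.0
```

Run:
```python
from h import *
import pickle
s=bot.state();im=bot.read_camera('wrist');pickle.dump((s,im),open('w11.pkl','wb'));print(s['eef_pos'],s['time_s'],s['width'])
g=cv2.cvtColor(im,cv2.COLOR_RGB2GRAY);H=(.5745,-.324)
for z in (.06,.072,.112): print(z,np.round(wproj(s,[*H,z]),1))
u,v=map(int,wproj(s,[*H,.072])); y0,x0=v-50,u-70
print(x0,y0)
for i,r in enumerate(g[y0:y0+100:2,x0:x0+140:1]): print('%3d'%(y0+2*i),''.join(' .:-=+*#%@'[min(9,int(x)//18)] for x in r))
```

```text
[ 0.57469765 -0.32395897  0.23932373] 35.15 0.08508886397145612
0.06 [258.1 174.7]
0.072 [258.1 177.5]
0.112 [258.1 188.8]
188 127
127 %@@@@@@@%@@%@@@@%@@@@@@@@@@@@@@@@%@@@@@@@@@@@@@@@@@@@@@@@@@@@@@@%@@@@@@@@@@@@@@@@@@%##%%%%%%%%%%%%@%%%%%%%%%%%%%%%%%%%%%%%%%%%%@%%%%%%%%%%%%
129 @@@@@@@@@@@@@@@@@%@@@@@@@@@@@@@@@@@@@@@@@@@%@%@@@@@@@@%@@@@%@@@@@@@@@@@%@@@@@@@@@@@@@@%%%%%%%%%%%%%%%%%%%%%%%%%%%%%%%%%%%%%%%%%%%%%%%@%%%%%%
131 %@@@@@@@@@@@@@@@@@@@@@%@@@@@@@@%%@@@@@@@@@@@@@@@@@@@@@@@@@@@@@@@@@@@@@%@@@@@@@@@@@@@@@@@%%#%%@%@@%%%%%%%%%%%@%%%%%%%%%%%%%%%%%%%%%%%%%%%%%%%
133 @@@%@@%@@@@@@@@@%%%@%%%%@@@@@@@%%%%%@%@%@%@@@@@@@@@@@@@@@@@@@@@@@@@@@@@@@@@@@@@@@@@@@@@@@@@%##%%%%%%%%%%%%%%@%%%%%%%%%%%%%%%%%%%%%%%%%%%%%%%
135 @@@@@@@%@@@@@@@@%@@%@@@@@%@@%@@@@@@@%@@@@@@@@@@@@@@@@@@@@@@@@@@@@@@@@@@@@@@%@@@@@%@@@@%@@@@@@@%%#%%%%%%%%%%%%%%%%%%%%%%%%%%%%%%%%%%%%%%%%%%%
137 %@@@@@%@@@@@@@@@@@@@@@@@@@@@@@@@@%@@@@@@@@@@@@@@@@@@@@@@@@@@@@@@@@@@@@@@@@@@@@@@@@@@@@@@@@%@@@@@@%%%%%%%%@%@%%%%%%%%%%%%%%%%%%%%%%%%%%%%%%%%
139 @@@@@@@%@@@@@@@@@@@@@@@@@%@@@@@@@@@@@@@@@@@@@@@@@@@@@@@@@@@@@@@%@@@@@@@@@@@@@%%@@@@@@@@%%%@@%@@
[... 5580 characters left out ...]
@@@%@@@@@@@@@@@@@@@@@#*=+++++++++#%@@@@@@%**=*@@@@@@@@@@@%@@@%@@@@@@@@@@@@@@@@@@@@@@@@@@@@@@@@@@@@@@@@@@@@%@%@@@@@@@@@*+
219 @@@@@@@%@%@@@@@@@@@@@@%@@@@@@@@@@@@%@@@@@@@@@#++++++++++#%@@@@@@@@@@@@@@@@@%@%@@@@@@@@@@@@@@@@@@@@@@@@@@@@@@@@@@@@@@@@@@@@@@@@@@@@@@@@@@@#++
221 @@@@@@%%@%@@@@@%@%@@@@@%@@@@@@@@@@@@%@@@@@@@@@##+++++++++++#%@@@%@@@@@@@@@@@@@%@@@@@@@@@@@@@@@%@@%@@@@%@@@@@@@%@@@@@@@@@@@@@@@@@%@@@@@@@#+++
223 %@@@@@%@@@@@@@@@@@@@@@@%%@@@@@%@@@%@@@@@@@@@%@@@@@##=+++++++++#%@@@@@@@@@@@@%@@@@@@@@@@@@@@@@@@@@@@@@@@@@@@@@@%@@@@%%@@@@@@@@%@@@@@%@@#=++++
225 @@@@@@@@%@@@@@@@@@@@@@@@@@@@@@@@@@@@%@@@@%@@@@@@@@@@@@#=+++++++++*%@@@@@@@@@@@@@@@@@@@@@@@@@@@@@@@@@%%@@@@@@@@@@@@@@@%@@@@@@%%%@@@@@@#==++++
```

Run:
```python
from h import *
import pickle
s,im=pickle.load(open('w11.pkl','rb'))
R=toolR(s)
for z in (.072,.075,.080):
    c=np.array([.5745,-.3242,z]); print(z,[np.round(wproj(s,c+.029*k),1) for k in (-R[:,1],R[:,1],R[:,0],-R[:,0])])
```

```text
0.072 [array([228.6, 177.7]), array([287.3, 177.8]), array([258. , 148.6]), array([258. , 205.5])]
0.075 [array([228.4, 178.5]), array([287.6, 178.5]), array([258., 149.]), array([258. , 206.5])]
0.08 [array([227.9, 179.8]), array([288.1, 179.8]), array([258. , 149.8]), array([258. , 208.2])]
```

The rim lies where a fully seated collar must be: edges at u 229 and 287, v 148 and 205, matching a rim height of 72 mm. Handing in.

```bash
python3 -c "
from bench import bot
print(bot.job_done())"
```

```text
the job is handed in; nothing more can be done
None
```

I handed the job in at about 35 s: the cup is seated in the drain stand with its bail up, and the rod is back in its fork. The grey tile and aluminium stand were used, and nothing else was touched as far as I could tell.

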